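Load the board tester and close its flap

ROBOT

A 6-joint arm with a two-finger parallel gripper is mounted at the origin on the work surface. World frame = base frame: x ahead of the robot, y to its left, z up, the work surface at z = 0. Lengths are in m, angles in rad, forces in N, time in s.
With the tool pointing down it reaches from about 0.35 to 0.85 m from the base axis. Payload 8.1 kg.
Tool frame: the origin (TCP) lies on the centre line of the jaws, within the pads' length; the fingertips stand 17 mm ahead of it and the grasp point (between the pads) lies 2 mm behind it; z points along the fingers, y is the line along which they close (so a half turn about z gives the same grasp; the last joint's range is limited). The gripper opens to 93 mm and grips with 3 to 60 N. Pads are 15 mm wide; open, the fingers measure 128 mm over their backs; the gripper's body (75 mm by 188 mm) begins 65 mm behind the grasp point.
Start: joints at [1.197, 0.13, 1.488, -0, 1.523, -0.085], TCP at [0.171, 0.575, 0.236] pointing down, gripper open.
Joint ranges: [-2.96, 2.96], [-0.89, 2.26], [0.02, 2.5], [-1.34, 4.48], [0, 2.73], [-2.66, 2.66]. Speed limits (rad/s): [2.39, 2.39, 2.79, 3.14, 3.14, 3.14].

INTERFACE

Orientations are given as a rotation vector (axis times angle).
In Python, from plant import telemetry, viewer, order gives the robot as it stands.
- The arm moves only by the tool send_rows, never from a script. Its argument "plan" is a list that holds one entry, the list of rows, each a list of 5 numbers: the closure, from -1 (fully open) to 1 (shut), then the shift along the world's x, y, z normalised to -1 to 1, where 1 is 0.2 m, then the turn about the world's z normalised to -1 to 1, where 1 is 60 degrees. A call has 1 to 20 rows; each row is the pose to reach, as a shift and turn from the pose commanded when the call began; what a row does not reach only later rows make up. A row lasts 1/12 s, in which the tool goes at most 41.7 mm and 7.16 degrees, less where a joint would pass 70% of its speed; a pose out of reach is approached as far as the arm can. A call with a number of a shift or a turn outside -1 to 1 is refused whole. A call with a gripper value outside its range is refused whole. The fingers move at their own pace and stop on an object; "force" is the grip in N (left out, the last holds). Time passes only in rows, so rows that repeat a pose let the fingers close. It gives the time, the measured TCP pose, the force, the opening and the grip force at its end, in the units of the state.
- telemetry.read_state(): the state, without advancing time (a new reading comes with each control period).
- viewer.read_camera(name): name is "scene" or "top"; returns (picture, depth): 480x640x3 uint8, blue, green, red; 480x640 float32, m along the optical axis (not along the pixel's ray), 0 where there is no reading.
- viewer.calibration(name): a dict with "camera_matrix" (3x3 intrinsics, pixels), "extrinsics" (4x4, takes a point from camera to world coordinates). Camera axes: x right, y up, looking along -z (the intrinsics and any distortion apply to the point x, -y, -z); pixel columns grow to the right and rows downward; lengths in m; the calibration is good to about 2 mm. A picture is of the moment at which its call begins. calibration takes no time and is no camera call.
- order.close_job(): hands the job in; it is judged then, once.
The state is a dict: "t": time; "q": joint angles; "dq": joint speeds; "joint_torque": joint torques, N m; "tool_pos": TCP position; "orientation": TCP orientation; "force": force on the tool from outside, world axes, zero at the start; "wrist_torque": the same for the moment, N m; "opening": finger opening in m; "gripper_force": force on a finger pad.
Only numpy, scipy, OpenCV 4.12 (cv2) and the standard library are available. Lean on these libraries where they do the work, as an engineer would, in place of code of your own. Each camera call takes 0.05 s, during which the arm holds its last target. There are 200 camera calls.

TASK

Pull the tester's clear front flap all the way down by its yellow bar, push the board carrier along its rail to the left-hand test station until it is pressed on the brass contact block and the red catch has sprung up behind it, then bring the flap back up until it is fully shut. Lower and close the flap under control (no dropping or slamming), press the contact block firmly but do not drive it to the end of its spring travel, and leave the other things on the bench where they are.

Things in the scene. Friction and masses are not known exactly. Their poses are not given: they have to be found in the camera images.
- tester: grey bench-top board tester, fixed, 400 mm wide (y), from x -15 to +210 mm. Origin on the bench under the middle of the hinge line; x points away from the robot into the tester, y to the left along hinge and rail, z up. With the flap down the chamber is open above from x 0 to 98 mm; behind it a housing 155 mm high. Sloping cheeks up to 157 mm high outside y = +-182 mm.
- flap (a joint): clear flap, aluminium frame, 356 mm wide, 130 mm from hinge to free edge, 6 mm thick, about 0.35 kg, hinged at its bottom edge. 0 = shut (leaning 40 deg back into the tester from upright), grows as it comes down towards the robot, 1.83 rad = fully down on its stop (25 deg above level). Nearly free: past upright it falls open, before upright it falls shut; keep hold of it.
- flap_bar (a point): centre of the yellow round pull bar, 12 mm thick, 124 mm long along the tester's y, on two arms (y +-52 mm) beyond the flap's free edge, 172 mm from the hinge line; 36 mm clear gap between bar and flap. Moves with the flap. Can be pinched from above with the fingers closing along the tester's x.
- flap_hinge (a point): middle of the flap's hinge line, 65 mm above the bench; fixed. The hinge axis is the tester's y.
- rail (a point): middle of the rail on the steel deck, at x 60, y 0, z 65 mm of the tester. The rail runs along y between walls 17 mm high with lips that keep the carrier down. The test station is clamped at its left end, no higher than 22 mm over the deck; its contact face is somewhere between y 80 and 120 mm, different each time and not reported: find it by sight or touch.
- carrier: black board carrier, 54 (x) x 70 (y) x 11 mm, about 0.3 kg, with a green board and in its middle an upright orange grip post (14 mm in x, 18 mm in y, its top 46 mm above the underside). Origin: centre of the underside, on the deck. Slides along the rail; starts in its right part.
- contact (a joint): brass sprung contact block of the test station; value = how far it is pushed in (m), 0 = free, 0.012 = end of travel. The carrier is caught once it is pushed in 4.5 mm. Sliding the carrier takes 1 to 4 N; the push rises to about 13 N at the click and to about 24 N at 10 mm, which is too far.
- catch (a joint): red sprung catch standing 4.5 mm up out of the deck on the rail's centre line, 65.5 mm before the contact face (towards tester -y); value = how far it is pressed down (m): 0 = up, about 0.0045 = under the carrier. It springs up behind the carrier's rear edge and holds it on the contact block.
- dish: bystander, loose: small open clear dish, 68 mm wide, 14 mm high; origin at the centre of its underside
- screwdriver: bystander, loose: yellow-handled screwdriver, 150 mm long, lying along its x; origin at the centre of its underside
- tip_cleaner: bystander, loose: black cup of brass wool, 66 mm wide, 45 mm high; origin at the centre of its underside
- copper_board: bystander, loose: hexagonal bare copper board, 80 mm across, 5 mm thick; origin at the centre of its underside
- solder_reel: bystander, loose: small grey reel of solder standing on its flange, 52 mm wide, 34 mm high; origin at the centre of its underside
- flux_bottle: bystander, loose: small amber bottle, 34 mm wide, 70 mm high; origin at the centre of its underside
- parts_tray: bystander, loose: grey divided parts tray, 100 x 70 x 22 mm; origin at the centre of its underside

How it is judged:
By the outcome, as a careful person would: the job done as asked, in the order asked, and still so for the second after the job is handed in, with the robot touching nothing.
It also fails if it takes over 67 s, if anything falls off the work surface, if the arm or the gripper's body presses on something with over 40 N, if the wrist force passes 120 N, or if a joint passes its speed limit or range.

## Working session

There is one attempt and no reset: what is moved stays moved. The work goes in short steps, Python scripts to look and compute and a tool call to move; the robot and the scene stay as the last step left them, time stands still between calls to the robot, and variables do not carry over. Pictures are saved under pics/ and viewed, at most 10 in all, crops included, and the job is handed in when it is done.

Besides the shell and the picture viewer there is one more tool, called after "Call:" as name([rows], argument=value, ...), one row to a line, values as JSON. send_rows: Moves the arm, as the interface text tells. Scaled input: -1 to 1 covers 0.2 m each way for a shift and 60 degrees each way for a turn. Its arguments: {"type":"object","properties":{"plan":{"type":"array"},"force":{"type":"number"}},"required":["plan"]}

```bash
mkdir -p pics; cat > h.py <<'E'
import numpy as np, cv2
from plant import telemetry, viewer, order
def grab(name):
    im,d=viewer.read_camera(name); c=viewer.calibration(name)
    return im,d,np.array(c["camera_matrix"]),np.array(c["extrinsics"]),c
def pts(d,K,E):
    v,u=np.mgrid[0:480,0:640]
    p=np.stack([(u-K[0,2])/K[0,0]*d,-(v-K[1,2])/K[1,1]*d,-d,np.ones_like(d)],-1)
    return (p@E.T)[...,:3]
E
python3 - <<'E'
from h import *
for n in("scene","top"):
    im,d,K,E,c=grab(n); cv2.imwrite(f"pics/{n}0.png",im); np.savez(f"{n}0.npz",im=im,d=d,K=K,E=E)
    print(n,c)
print(telemetry.read_state())
E
```

```text
scene {'camera_matrix': array([[486.7902581 ,   0.        , 306.29123285],
       [  0.        , 486.7902581 , 244.3793014 ],
       [  0.        ,   0.        ,   1.        ]]), 'extrinsics': array([[ 0.80788872, -0.48596604,  0.33339588,  0.87707551],
       [ 0.58912099,  0.68119008, -0.4346453 , -0.35115434],
       [-0.01588311,  0.54755554,  0.83661858,  0.90456265],
       [ 0.        ,  0.        ,  0.        ,  1.        ]])}
top {'camera_matrix': array([[573.08259889,   0.        , 304.66332227],
       [  0.        , 573.08259889, 244.2685769 ],
       [  0.        ,   0.        ,   1.        ]]), 'extrinsics': array([[ 0.01751454,  0.99810761, -0.05894444,  0.50134969],
       [-0.99969727,  0.01646256, -0.01828552,  0.01371122],
       [-0.01728054,  0.05924686,  0.99809378,  1.23346044],
       [ 0.        ,  0.        ,  0.        ,  1.        ]])}
{'t': 0.1, 'q': array([ 1.19663240e+00,  1.31089843e-01,  1.48916921e+00, -2.88996635e-05,
        1.52304298e+00, -8.53969089e-02]), 'dq': array([ 0.00029107, -0.00194426, -0.00149544,  0.00171994, -0.00073299,
        0.00068287]), 'joint_torque': array([ 1.31395871e-03, -5.61343682e+01, -4.93095481e+01,  7.69608747e-02,
        2.91560974e-02, -1.17014670e-04]), 'tool_pos': array([0.17066484, 0.57469202, 0.23469048]), 'orientation': array([-4.51965513e-01, -3.10854551e+00,  2.62453209e-03]), 'force': array([0.14403345, 0.89209982, 0.38084381]), 'wrist_torque': array([-0.0208863 , -0.01501463, -0.00036041]), 'gripper_force': 0.0, 'opening': 0.09288741088158686}
```

View pics/scene0.png

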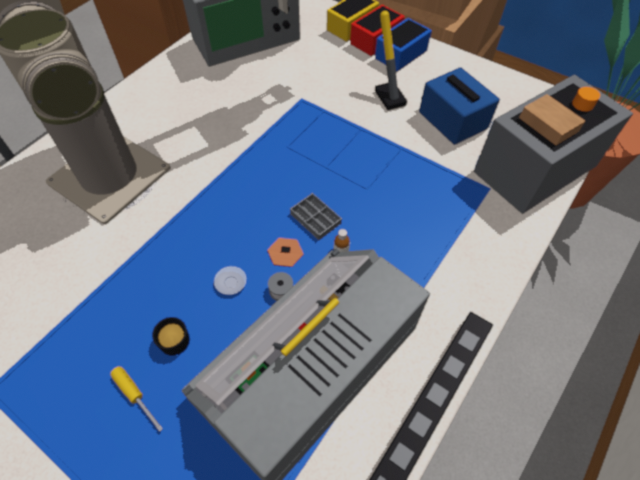

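View pics/top0.png

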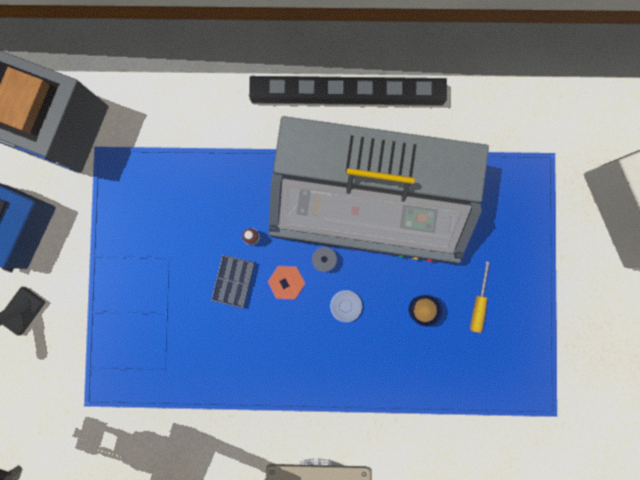

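The scene view shows the tester with the bar at about (310,328). In the top view, where up is +x and left is +y, the features are: bar (380,176), carrier (420,218), red catch (354,211) and brass at about (316,203). Next I'll measure these.

```bash
cat >> h.py <<'E'
def ray(u,v,K,E,z):
    r=E[:3,:3]@np.array([(u-K[0,2])/K[0,0],-(v-K[1,2])/K[1,1],-1]); o=E[:3,3]
    return o+r*(z-o[2])/r[2]
E
python3 - <<'E'
from h import *
def load(n): f=np.load(f"{n}0.npz"); return f["im"],f["d"],f["K"],f["E"]
im,d,K,E=load("top"); P=pts(d,K,E); hsv=cv2.cvtColor(im,cv2.COLOR_BGR2HSV)
def mask(lo,hi,box,hsv):
    m=cv2.inRange(hsv,lo,hi); b=np.zeros_like(m); x0,y0,x1,y1=box; b[y0:y1,x0:x1]=255; return m&b
m=mask((20,150,100),(35,255,255),(335,160,425,195),hsv)
(c,s,a)=cv2.minAreaRect(cv2.findNonZero(m)); print("bar px",c,s,a,"depth pt",np.median(P[m>0],0))
bx=cv2.boxPoints((c,s,a)); bx=bx[np.argsort(bx[:,0])]
L=ray(*bx[:2].mean(0),K,E,.199);R=ray(*bx[2:].mean(0),K,E,.199)
print("bar ends",L,R,np.linalg.norm(L-R),"mid",(L+R)/2)
ydir=(L-R)[:2];ydir/=np.linalg.norm(ydir); print("yaw",np.degrees(np.arctan2(-ydir[0],ydir[1])))
# housing top plane via depth
hm=(abs(P[...,2]-.155)<.006); hm[:,:260]=0;hm[:,500:]=0;hm[:110]=0
(c2,s2,a2)=cv2.minAreaRect(P[hm][:,:2].astype(np.float32)); print("housing",c2,s2,a2,hm.sum())
ims,ds,Ks,Es=load("scene"); hs=cv2.cvtColor(ims,cv2.COLOR_BGR2HSV);Ps=pts(ds,Ks,Es)
m2=mask((20,150,100),(35,255,255),(270,285,350,365),hs)
c3,s3,a3=cv2.minAreaRect(cv2.findNonZero(m2)); print("scene bar",c3,s3,ray(*c3,Ks,Es,.199),np.median(Ps[m2>0],0))
for n,(u,v) in dict(post=(420,218),catch=(354,211),brass=(316,203),bottle=(250,237),reel=(323,259)).items():
    print(n,P[v,u],ray(u,v,K,E,.070))
cv2.imwrite("pics/crop.png",cv2.resize(im[165:265,265:495],None,fx=3.4,fy=3.4,interpolation=cv2.INTER_CUBIC))
E
```

```text
bar px (379.9499816894531, 175.34999084472656) (67.31655883789062, 6.3639607429504395) 8.130102157592773 depth pt [ 0.68939082 -0.10182153  0.20054592]
bar ends [ 0.69802036 -0.0413688   0.199     ] [ 0.68230386 -0.16237803  0.199     ] 0.12202557674068742 mid [ 0.69016211 -0.10187341  0.199     ]
yaw -7.400064344105241
housing (0.7156102657318115, -0.10525909066200256) (0.4005780518054962, 0.14322642982006073) 82.53453063964844 12885
scene bar (310.1003112792969, 325.6156921386719) (8.150957107543945, 77.15685272216797) [ 0.69008344 -0.10364867  0.199     ] [ 0.69013196 -0.10636337  0.19983131]
post [ 0.62038466 -0.18664822  0.13478324] [ 0.62740353 -0.19846236  0.07      ]
catch [ 0.63309375 -0.06064618  0.12499737] [ 0.63963035 -0.06433549  0.07      ]
brass [0.64668299 0.01337336 0.13191231] [0.65485142 0.01335437 0.07      ]
bottle [0.58294259 0.14654336 0.07175655] [0.58306597 0.14674421 0.07      ]
reel [ 0.54189076 -0.00320636  0.03551463] [ 0.5407237  -0.00271935  0.07      ]
```

View pics/crop.png

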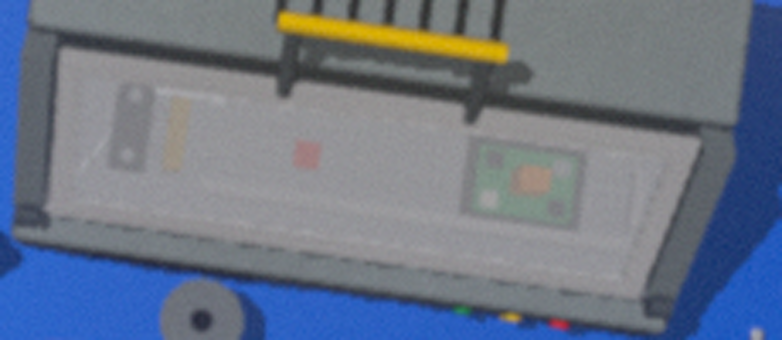

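Bar, yaw and housing agree: the hinge is at about (0.580, -0.089) and yaw is -7.4°. Moving above the bar now.

Call:
send_rows([
  [[-1,0.65,-0.85,0.1,-0.337],[-1,0.65,-0.85,0.1,-0.337],[-1,0.65,-0.85,0.1,-0.337],[-1,0.65,-0.85,0.1,-0.337],[-1,0.65,-0.85,0.1,-0.337],[-1,0.65,-0.85,0.1,-0.337],[-1,0.65,-0.85,0.1,-0.337]],
], force=20)

```text
t: 0.68
tool_pos: [0.3025, 0.4033, 0.2559]
orientation: [0.997, 2.979, 0.0]
force: [-1.2, -0.8, -0.1]
opening: 0.093
gripper_force: 0.0
```

Call:
send_rows([
  [[-1,0.65,-0.85,0,-0.337],[-1,0.65,-0.85,0,-0.337],[-1,0.65,-0.85,0,-0.337],[-1,0.65,-0.85,0,-0.337],[-1,0.65,-0.85,0,-0.337],[-1,0.65,-0.85,0,-0.337],[-1,0.65,-0.85,0,-0.337]],
])

```text
t: 1.27
tool_pos: [0.4316, 0.2343, 0.2551]
orientation: [-1.503, -2.758, 0.001]
force: [-0.6, 0.2, 0.7]
opening: 0.0931
gripper_force: 0.0
```

Call:
send_rows([
  [[-1,0.65,-0.85,0,-0.337],[-1,0.65,-0.85,0,-0.337],[-1,0.65,-0.85,0,-0.337],[-1,0.65,-0.85,0,-0.337],[-1,0.65,-0.85,0,-0.337],[-1,0.65,-0.85,0,-0.337],[-1,0.65,-0.85,0,-0.337]],
])

```text
t: 1.85
tool_pos: [0.5614, 0.0655, 0.2546]
orientation: [-1.961, -2.453, 0.001]
force: [-0.6, 0.6, -0.6]
opening: 0.093
gripper_force: 0.0
```

Call:
send_rows([
  [[-1,0.65,-0.85,0,-0.337],[-1,0.65,-0.85,0,-0.337],[-1,0.65,-0.85,0,-0.337],[-1,0.65,-0.85,0,-0.337],[-1,0.65,-0.85,0,-0.337],[-1,0.65,-0.85,0,-0.337],[-1,0.65,-0.85,0,-0.337],[-1,0.65,-0.85,0,-0.337],[-1,0.65,-0.85,0,-0.337]],
])

```text
t: 2.6
tool_pos: [0.6906, -0.1015, 0.2561]
orientation: [-2.357, -2.076, -0.001]
force: [0.9, 0.2, -0.9]
opening: 0.0932
gripper_force: 0.0
```

Call:
send_rows([
  [[-1,0,0,-0.1,0],[-1,0,0,-0.2,0],[-1,0,0,-0.3,0],[-1,0,0,-0.3,0],[1,0,0,-0.3,0],[1,0,0,-0.3,0],[1,0,0,-0.3,0],[1,0,0,-0.3,0],[1,0,0,-0.3,0],[1,0,0,-0.3,0],[1,0,0,-0.3,0],[1,0,0,-0.3,0]],
])

```text
t: 3.6
tool_pos: [0.6909, -0.105, 0.1957]
orientation: [2.361, 2.073, 0.0]
force: [0.6, -0.6, -0.4]
opening: 0.044
gripper_force: 0.0
```

```bash
cat > arc.py <<'E'
import numpy as np,sys
a=np.linspace(-40,float(sys.argv[1]) if len(sys.argv)>1 else 64.85,61);y=np.radians(-7.4)
p=np.c_[-.172*np.sin(np.radians(a))*np.cos(y),-.172*np.sin(np.radians(a))*np.sin(y),.172*np.cos(np.radians(a))]/.2
for k in range(0,60,20):
    print([list(map(float,r)) for r in np.round(p[k+1:k+21]-p[k],3)])
E
python3 arc.py
```

```text
[[-0.02, 0.003, 0.017], [-0.041, 0.005, 0.032], [-0.062, 0.008, 0.048], [-0.084, 0.011, 0.062], [-0.106, 0.014, 0.076], [-0.128, 0.017, 0.09], [-0.151, 0.02, 0.102], [-0.174, 0.023, 0.114], [-0.198, 0.026, 0.125], [-0.221, 0.029, 0.136], [-0.246, 0.032, 0.145], [-0.27, 0.035, 0.154], [-0.295, 0.038, 0.162], [-0.32, 0.042, 0.17], [-0.345, 0.045, 0.176], [-0.37, 0.048, 0.182], [-0.396, 0.051, 0.187], [-0.421, 0.055, 0.192], [-0.447, 0.058, 0.195], [-0.473, 0.061, 0.198]]
[[-0.026, 0.003, 0.002], [-0.052, 0.007, 0.003], [-0.078, 0.01, 0.003], [-0.104, 0.013, 0.003], [-0.13, 0.017, 0.002], [-0.156, 0.02, -0.001], [-0.182, 0.024, -0.003], [-0.207, 0.027, -0.007], [-0.233, 0.03, -0.012], [-0.259, 0.034, -0.017], [-0.284, 0.037, -0.023], [-0.309, 0.04, -0.03], [-0.334, 0.043, -0.037], [-0.359, 0.047, -0.046], [-0.383, 0.05, -0.055], [-0.407, 0.053, -0.065], [-0.431, 0.056, -0.075], [-0.454, 0.059, -0.086], [-0.477, 0.062, -0.098], [-0.5, 0.065, -0.111]]
[[-0.022, 0.003, -0.013], [-0.044, 0.006, -0.028], [-0.066, 0.009, -0.042], [-0.087, 0.011, -0.058], [-0.107, 0.014, -0.074], [-0.127, 0.017, -0.09], [-0.147, 0.019, -0.108], [-0.166, 0.022, -0.126], [-0.184, 0.024, -0.144], [-0.202, 0.026, -0.163], [-0.22, 0.029, -0.183], [-0.236, 0.031, -0.203], [-0.253, 0.033, -0.223], [-0.268, 0.035, -0.244], [-0.283, 0.037, -0.266], [-0.297, 0.039, -0.288], [-0.311, 0.04, -0.31], [-0.323, 0.042, -0.333], [-0.335, 0.044, -0.356], [-0.347, 0.045, -0.38]]
```

Fingers are still closing.

Call:
send_rows([
  [[1,0,0,0,0],[1,0,0,0,0],[1,0,0,0,0],[1,0,0,0,0],[1,0,0,0,0],[1,0,0,0,0],[1,0,0,0,0],[1,0,0,0,0],[1,0,0,0,0]],
])

```text
t: 4.35
tool_pos: [0.6892, -0.1046, 0.1954]
orientation: [-2.358, -2.071, 0.004]
force: [-9.3, 2.1, 4.4]
opening: 0.0115
gripper_force: 20.0
```

Call:
send_rows([
  [[1,-0.02,0.003,0.017,0],[1,-0.041,0.005,0.032,0],[1,-0.062,0.008,0.048,0],[1,-0.084,0.011,0.062,0],[1,-0.106,0.014,0.076,0],[1,-0.128,0.017,0.09,0],[1,-0.151,0.02,0.102,0],[1,-0.174,0.023,0.114,0],[1,-0.198,0.026,0.125,0],[1,-0.221,0.029,0.136,0],[1,-0.246,0.032,0.145,0],[1,-0.27,0.035,0.154,0],[1,-0.295,0.038,0.162,0],[1,-0.32,0.042,0.17,0],[1,-0.345,0.045,0.176,0],[1,-0.37,0.048,0.182,0],[1,-0.396,0.051,0.187,0],[1,-0.421,0.055,0.192,0],[1,-0.447,0.058,0.195,0],[1,-0.473,0.061,0.198,0]],
])

```text
t: 6.02
tool_pos: [0.5964, -0.0926, 0.2367]
orientation: [2.359, 2.072, 0.002]
force: [2.1, -0.2, 4.9]
opening: 0.0112
gripper_force: 20.0
```

Call:
send_rows([
  [[1,-0.026,0.003,0.002,0],[1,-0.052,0.007,0.003,0],[1,-0.078,0.01,0.003,0],[1,-0.104,0.013,0.003,0],[1,-0.13,0.017,0.002,0],[1,-0.156,0.02,-0.001,0],[1,-0.182,0.024,-0.003,0],[1,-0.207,0.027,-0.007,0],[1,-0.233,0.03,-0.012,0],[1,-0.259,0.034,-0.017,0],[1,-0.284,0.037,-0.023,0],[1,-0.309,0.04,-0.03,0],[1,-0.334,0.043,-0.037,0],[1,-0.359,0.047,-0.046,0],[1,-0.383,0.05,-0.055,0],[1,-0.407,0.053,-0.065,0],[1,-0.431,0.056,-0.075,0],[1,-0.454,0.059,-0.086,0],[1,-0.477,0.062,-0.098,0],[1,-0.5,0.065,-0.111,0]],
])

```text
t: 7.68
tool_pos: [0.4953, -0.0796, 0.2131]
orientation: [-2.36, -2.073, 0.001]
force: [-2.8, -0.3, 7.2]
opening: 0.0112
gripper_force: 20.0
```

Call:
send_rows([
  [[1,-0.022,0.003,-0.013,0],[1,-0.044,0.006,-0.028,0],[1,-0.066,0.009,-0.042,0],[1,-0.087,0.011,-0.058,0],[1,-0.107,0.014,-0.074,0],[1,-0.127,0.017,-0.09,0],[1,-0.147,0.019,-0.108,0],[1,-0.166,0.022,-0.126,0],[1,-0.184,0.024,-0.144,0],[1,-0.202,0.026,-0.163,0],[1,-0.22,0.029,-0.183,0],[1,-0.236,0.031,-0.203,0],[1,-0.253,0.033,-0.223,0],[1,-0.268,0.035,-0.244,0],[1,-0.283,0.037,-0.266,0],[1,-0.297,0.039,-0.288,0],[1,-0.311,0.04,-0.31,0],[1,-0.323,0.042,-0.333,0],[1,-0.333,0.044,-0.35,0],[1,-0.338,0.045,-0.362,0]],
])

```text
t: 9.35
tool_pos: [0.4264, -0.0706, 0.1391]
orientation: [-2.358, -2.071, 0.005]
force: [-8.5, -3.5, 4.2]
opening: 0.0113
gripper_force: 20.0
```

Call:
send_rows([
  [[1,-0.006,0.001,-0.006,0],[1,-0.011,0.001,-0.012,0],[1,-0.014,0.002,-0.018,0],[1,-0.016,0.002,-0.023,0],[1,-0.016,0.002,-0.023,0]],
])

```text
t: 9.77
tool_pos: [0.4245, -0.0704, 0.1353]
orientation: [-2.36, -2.072, 0.003]
force: [-5.1, -4.2, 1.5]
opening: 0.0112
gripper_force: 20.0
```

```bash
python3 - <<'E'
from h import *
im,d,K,E,c=grab("scene"); cv2.imwrite("pics/scene1.png",im)
im,d,K,E,c=grab("top"); np.savez("top1.npz",im=im,d=d,K=K,E=E); cv2.imwrite("pics/top1.png",im)
print(telemetry.read_state()["force"],telemetry.read_state()["tool_pos"])
E
```

```text
[-4.55561994 -4.55750502  1.6413123 ] [ 0.42451108 -0.07038999  0.13546006]
```

View pics/top1.png

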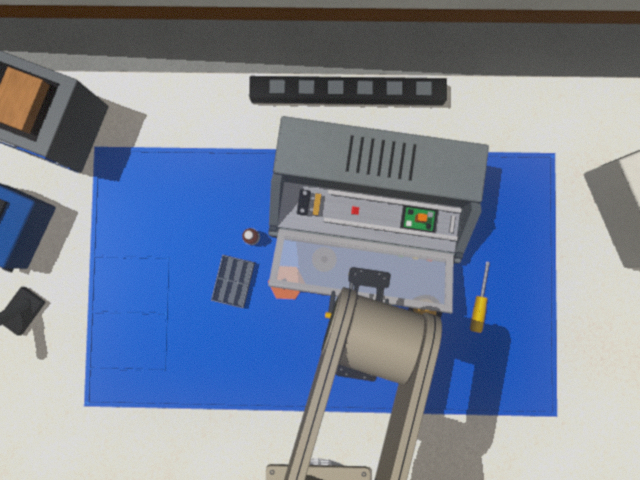

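The flap looks nearly level, with the station, catch and carrier now clearly visible. I'll push a little further to confirm the stop and measure the chamber.

Call:
send_rows([
  [[1,-0.004,0,-0.009,0],[1,-0.008,0,-0.018,0],[1,-0.008,0,-0.025,0],[1,-0.008,0,-0.025,0]],
])

```text
t: 10.2
tool_pos: [0.4241, -0.0704, 0.1336]
orientation: [2.36, 2.073, 0.0]
force: [-14.4, 0.2, 25.7]
opening: 0.0114
gripper_force: 20.0
```

```bash
python3 - <<'E'
from h import *
f=np.load("top1.npz"); im,d,K,E=f["im"],f["d"],f["K"],f["E"];P=pts(d,K,E)
hsv=cv2.cvtColor(im,cv2.COLOR_BGR2HSV)
y=np.radians(-7.4);ex=np.array([np.cos(y),np.sin(y)]);ey=np.array([-ex[1],ex[0]]);H=np.array([.5803,-.0888])
def find(n,lo,hi,box,z):
    m=cv2.inRange(hsv,lo,hi);b=np.zeros_like(m);x0,y0,x1,y1=box;b[y0:y1,x0:x1]=255;m&=b
    v,u=np.nonzero(m); q=np.array([ray(a,c,K,E,z)[:2] for a,c in zip(u,v)])
    t=(q-H)@np.c_[ex,ey]; print(n,len(u),"z",np.round(np.percentile(P[m>0][:,2],[5,50,95]),4),"world",q.mean(0),"T min",t.min(0),"max",t.max(0),"mean",t.mean(0))
find("post",(5,150,150),(18,255,255),(405,205,438,232),.111)
find("board",(40,80,40),(85,255,255),(395,200,445,235),.076)
find("brass",(12,90,80),(30,255,255),(310,190,326,220),.08)
find("red",(0,150,100),(6,255,255),(345,203,365,220),.0695)
find("redhi",(172,150,100),(180,255,255),(345,203,365,220),.0695)
cv2.imwrite("pics/crop1.png",cv2.resize(im[180:245,275:475],None,fx=4,fy=4,interpolation=cv2.INTER_CUBIC))
E
```

```text
post 61 z [0.1085 0.1119 0.1154] world [ 0.6248602  -0.19462666] T min [ 0.05128194 -0.10796771] max [ 0.06440584 -0.09003757] mean [ 0.05781907 -0.09920609]
board 427 z [0.0746 0.0782 0.0824] world [ 0.62543728 -0.19469213] T min [ 0.03764297 -0.13039728] max [ 0.07994223 -0.0692057 ] mean [ 0.05839978 -0.09919668]
brass 129 z [0.0798 0.0837 0.0866] world [0.6519121  0.01238869] T min [0.0364471 0.1033162] max [0.07963847 0.11563247] mean [0.057983   0.10956923]
red 36 z [0.0643 0.0686 0.0717] world [ 0.64199234 -0.0659242 ] T min [0.05169123 0.02439472] max [0.06445484 0.03648612] mean [0.05823222 0.03063097]
redhi 6 z [0.0666 0.0707 0.0736] world [ 0.63934905 -0.0643732 ] T min [0.05110411 0.02640965] max [0.06125081 0.03677591] mean [0.05541117 0.03182861]
```

View pics/crop1.png

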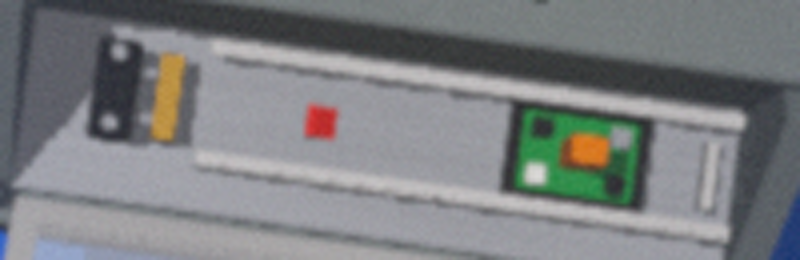

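The stop is confirmed (z force jumped to about 26 N). The contact face is at tester y ≈ 0.103, the catch edge at about 0.0365 and the post at (0.625, -0.195). I'll relax, release the bar and lift.

Call:
send_rows([
  [[1,0.008,0,0.025,0],[1,0.008,0,0.025,0],[0.4,0.008,0,0.025,0],[0.4,0.008,0,0.025,0],[0.4,0.008,0,0.025,0],[0.4,0.008,0,0.025,0],[0.4,0.008,0,0.025,0],[0.4,0.008,0,0.025,0],[0.4,0.008,0,0.1,0],[0.4,0.008,0,0.2,0],[0.4,0.008,0,0.4,0],[0.4,0.008,0,0.5,0],[0.4,0.008,0,0.5,0]],
])

```text
t: 11.28
tool_pos: [0.4281, -0.0709, 0.2367]
orientation: [2.355, 2.068, 0.008]
force: [0.8, -0.8, -0.1]
opening: 0.0281
gripper_force: 0.0
```

Call:
send_rows([
  [[-0.07,0.5,-0.3,0,0.75],[-0.07,0.5,-0.3,0,0.75],[-0.07,0.5,-0.3,0,0.75],[-0.07,0.5,-0.3,0,0.75],[-0.07,0.5,-0.3,0,0.75],[-0.07,0.5,-0.3,0,0.75],[-0.07,0.5,-0.3,0,0.75],[-0.07,0.5,-0.3,0,0.75]],
])

```text
t: 11.95
tool_pos: [0.5253, -0.1302, 0.23]
orientation: [-1.385, -2.819, 0.0]
force: [-0.4, -0.4, 0.2]
opening: 0.0499
gripper_force: 0.0
```

Call:
send_rows([
  [[-0.07,0.5,-0.32,0,0.75],[-0.07,0.5,-0.32,0,0.75],[-0.07,0.5,-0.32,0,0.75],[-0.07,0.5,-0.32,0,0.75],[-0.07,0.5,-0.32,0,0.75],[-0.07,0.5,-0.32,0,0.75],[-0.07,0.5,-0.32,0,0.75],[-0.07,0.5,-0.32,0,0.75],[-0.07,0.5,-0.32,0,0.75]],
])

```text
t: 12.7
tool_pos: [0.6253, -0.1941, 0.2305]
orientation: [-0.208, -3.134, -0.0]
force: [0.5, -0.2, 0.5]
opening: 0.0501
gripper_force: 0.0
```

Call:
send_rows([
  [[-0.07,0,0,-0.2,0],[-0.07,0,0,-0.4,0],[-0.07,0,0,-0.5,0],[-0.07,0,0,-0.55,0],[-0.07,0,0,-0.6,0],[1,0,0,-0.6,0],[1,0,0,-0.6,0],[1,0,0,-0.6,0],[1,0,0,-0.6,0],[1,0,0,-0.6,0],[1,0,0,-0.6,0],[1,0,0,-0.6,0],[1,0,0,-0.6,0]],
])

```text
t: 13.78
tool_pos: [0.6263, -0.1949, 0.1127]
orientation: [0.204, 3.133, -0.002]
force: [-0.4, -1.4, 6.0]
opening: 0.0176
gripper_force: 20.0
```

Call:
send_rows([
  [[1,0.003,0.02,0,0],[1,0.008,0.06,0,0],[1,0.013,0.1,0,0],[1,0.018,0.14,0,0],[1,0.023,0.18,0,0],[1,0.028,0.22,0,0],[1,0.034,0.26,0,0],[1,0.039,0.3,0,0],[1,0.044,0.34,0,0],[1,0.049,0.38,0,0],[1,0.055,0.42,0,0],[1,0.06,0.46,0,0],[1,0.065,0.5,0,0],[1,0.07,0.54,0,0],[1,0.075,0.58,0,0],[1,0.081,0.62,0,0],[1,0.086,0.66,0,0],[1,0.091,0.7,0,0],[1,0.095,0.73,0,0],[1,0.097,0.744,0,0]],
])

```text
t: 15.45
tool_pos: [0.6459, -0.0462, 0.1127]
orientation: [0.203, 3.132, -0.003]
force: [-1.2, -6.1, 6.4]
opening: 0.0176
gripper_force: 20.0
```

Call:
send_rows([
  [[1,0.002,0.012,0,0],[1,0.004,0.025,0,0],[1,0.006,0.037,0,0],[1,0.008,0.05,0,0],[1,0.009,0.062,0,0],[1,0.01,0.07,0,0],[1,0.01,0.07,0,0]],
])

```text
t: 16.03
tool_pos: [0.6479, -0.0326, 0.1127]
orientation: [0.204, 3.132, -0.003]
force: [-0.9, -5.2, 6.5]
opening: 0.0179
gripper_force: 20.0
```

Call:
send_rows([
  [[1,0.001,0.01,0,0],[1,0.002,0.02,0,0],[1,0.003,0.025,0,0],[1,0.003,0.025,0,0]],
])

```text
t: 16.37
tool_pos: [0.6484, -0.0282, 0.1128]
orientation: [0.204, 3.132, -0.004]
force: [-1.6, -6.7, 6.0]
opening: 0.0179
gripper_force: 20.0
```

Call:
send_rows([
  [[1,0.001,0.005,0,0],[1,0.001,0.01,0,0],[1,0.001,0.01,0,0]],
])

```text
t: 16.62
tool_pos: [0.6486, -0.0269, 0.1128]
orientation: [0.205, 3.132, -0.006]
force: [-1.9, -10.0, 6.4]
opening: 0.0176
gripper_force: 20.0
```

Call:
send_rows([
  [[1,0.001,0.005,0,0],[1,0.001,0.01,0,0],[1,0.001,0.01,0,0]],
])

```text
t: 16.87
tool_pos: [0.6488, -0.0255, 0.1129]
orientation: [0.205, 3.132, -0.007]
force: [-1.4, -12.9, 6.6]
opening: 0.0173
gripper_force: 20.0
```

Call:
send_rows([
  [[1,0.001,0.005,0,0],[1,0.001,0.007,0,0],[1,0.001,0.007,0,0]],
])

```text
t: 17.12
tool_pos: [0.6489, -0.0247, 0.113]
orientation: [0.206, 3.132, -0.008]
force: [-2.4, -13.8, 7.6]
opening: 0.0176
gripper_force: 20.0
```

Call:
send_rows([
  [[1,0.001,0.005,0,0],[1,0.001,0.01,0,0],[1,0.001,0.01,0,0]],
])

```text
t: 17.37
tool_pos: [0.6491, -0.0233, 0.113]
orientation: [0.206, 3.132, -0.009]
force: [-3.1, -15.7, 7.8]
opening: 0.018
gripper_force: 20.0
```

```bash
python3 - <<'E'
from h import *
for n in("top","scene"):
    im,d,K,E,c=grab(n)
    u0,v0,w,h=(285,165,120,90) if n=="top" else (230,270,120,90)
    hsv=cv2.cvtColor(im,cv2.COLOR_BGR2HSV); s=hsv[v0:v0+h,u0:u0+w]
    print(n,(cv2.inRange(s,(0,150,90),(6,255,255))>0).sum())
    a=cv2.resize(im[v0:v0+h,u0:u0+w],None,fx=3.2,fy=3.2,interpolation=cv2.INTER_CUBIC)
    out=a if n=="top" else np.hstack([out,a])
cv2.imwrite("pics/c2.png",out)
E
```

```text
top 0
scene 36
```

View pics/c2.png

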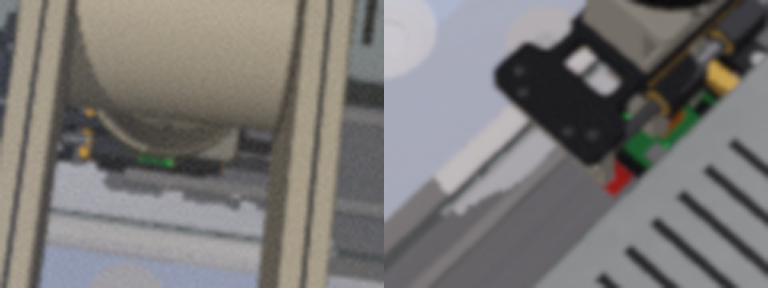

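Red catch is visible behind the carrier in the scene view (crop 615,180), so it appears to have sprung up. I'll add a small margin, then relax and watch whether the carrier holds.

Call:
send_rows([
  [[1,0.001,0.005,0,0],[1,0.001,0.008,0,0],[1,0.001,0.008,0,0]],
])

```text
t: 17.72
tool_pos: [0.6492, -0.0222, 0.113]
orientation: [0.206, 3.132, -0.011]
force: [-3.1, -18.2, 9.1]
opening: 0.0178
gripper_force: 20.0
```

Call:
send_rows([
  [[1,-0.001,-0.01,0,0],[1,-0.003,-0.02,0,0],[1,-0.004,-0.03,0,0],[1,-0.004,-0.03,0,0]],
])

```text
t: 18.05
tool_pos: [0.6488, -0.0249, 0.1127]
orientation: [0.205, 3.132, -0.002]
force: [0.9, -4.6, 5.8]
opening: 0.0176
gripper_force: 20.0
```

Call:
send_rows([
  [[0.25,0,0,0,0],[0.25,0,0,0,0],[0.25,0,0,0,0],[0.25,0,0,0,0],[0.25,0,0,0.1,0],[0.25,0,0,0.3,0],[0.25,0,0,0.5,0],[0.25,0,0,0.6,0],[0.25,0,0,0.6,0]],
])

```text
t: 18.8
tool_pos: [0.6506, -0.0234, 0.2385]
orientation: [0.202, 3.125, -0.001]
force: [0.7, 0.1, 0.1]
opening: 0.0349
gripper_force: 0.0
```

Call:
send_rows([
  [[0.4,-0.56,-0.12,0,-0.75],[0.4,-0.56,-0.12,0,-0.75],[0.4,-0.56,-0.12,0,-0.75],[0.4,-0.56,-0.12,0,-0.75],[0.4,-0.56,-0.12,0,-0.75],[0.4,-0.56,-0.12,0,-0.75],[0.4,-0.56,-0.12,0,-0.75],[0.4,-0.56,-0.12,0,-0.75]],
])

```text
t: 19.47
tool_pos: [0.5351, -0.0472, 0.2301]
orientation: [-1.389, -2.816, 0.0]
force: [0.4, 0.1, -1.1]
opening: 0.028
gripper_force: 0.0
```

Call:
send_rows([
  [[0.4,-0.56,-0.12,0,-0.75],[0.4,-0.56,-0.12,0,-0.75],[0.4,-0.56,-0.12,0,-0.75],[0.4,-0.56,-0.12,0,-0.75],[0.4,-0.56,-0.12,0,-0.75],[0.4,-0.56,-0.12,0,-0.75],[0.4,-0.56,-0.12,0,-0.75],[0.4,-0.56,-0.12,0,-0.75],[0.4,-0.56,-0.12,0,-0.75]],
])

```text
t: 20.22
tool_pos: [0.4235, -0.0713, 0.2305]
orientation: [-2.357, -2.076, 0.001]
force: [0.5, 0.5, -0.4]
opening: 0.0278
gripper_force: 0.0
```

```bash
python3 - <<'E'
from h import *
s=telemetry.read_state(); print(s["tool_pos"],s["orientation"])
im,d,K,E,c=grab("top"); np.savez("top2.npz",im=im,d=d,K=K,E=E);hsv=cv2.cvtColor(im,cv2.COLOR_BGR2HSV)
y=np.radians(-7.4);ex=np.array([np.cos(y),np.sin(y)]);ey=np.array([-ex[1],ex[0]]);H=np.array([.5803,-.0888])
def find(n,lo,hi,box,z):
    m=cv2.inRange(hsv,lo,hi);b=np.zeros_like(m);x0,y0,x1,y1=box;b[y0:y1,x0:x1]=255;m&=b
    v,u=np.nonzero(m)
    if len(u)==0: print(n,0);return
    q=np.array([ray(a,c,K,E,z)[:2] for a,c in zip(u,v)]);t=(q-H)@np.c_[ex,ey]; print(n,len(u),q.mean(0),"T",t.min(0),t.max(0),t.mean(0))
find("post",(5,150,150),(18,255,255),(325,190,400,232),.111)
find("board",(40,80,40),(85,255,255),(310,190,400,235),.076)
find("brass",(12,90,80),(30,255,255),(305,190,326,220),.08)
find("red",(0,150,100),(6,255,255),(335,200,375,225),.0695)
find("bar",(20,150,100),(35,255,255),(320,280,420,340),.14)
a=cv2.resize(im[180:245,275:475],None,fx=4,fy=4,interpolation=cv2.INTER_CUBIC)
im,d,K,E,c=grab("scene"); b=cv2.resize(im[260:400,180:380],None,fx=2.4,fy=2.4,interpolation=cv2.INTER_CUBIC)
o=np.zeros((600,800,3),np.uint8);o[:260]=a;o[262:598,:480]=b
cv2.imwrite("pics/c3.png",o)
E
```

```text
[ 0.42345526 -0.07128825  0.23054961] [-2.35674522e+00 -2.07630204e+00  5.91942236e-04]
post 59 [ 0.64735848 -0.0239033 ] T [0.05155842 0.06457247] [0.0647115  0.08128002] [0.05814156 0.07299302]
board 447 [ 0.64754671 -0.02358424] T [0.0372142  0.04222939] [0.08028353 0.10394851] [0.05828712 0.07333367]
brass 145 [0.65221652 0.01630881] T [0.03586377 0.10673263] [0.07963847 0.1201628 ] [0.05777999 0.1134959 ]
red 35 [ 0.64141031 -0.06574383] T [0.05139768 0.0246832 ] [0.06416151 0.03677591] [0.0576318  0.03073487]
bar 44 [ 0.43183383 -0.01761232] T [-0.16055593  0.04257899] [-0.15225326  0.06026008] [-0.15639828  0.05147298]
```

View pics/c3.png

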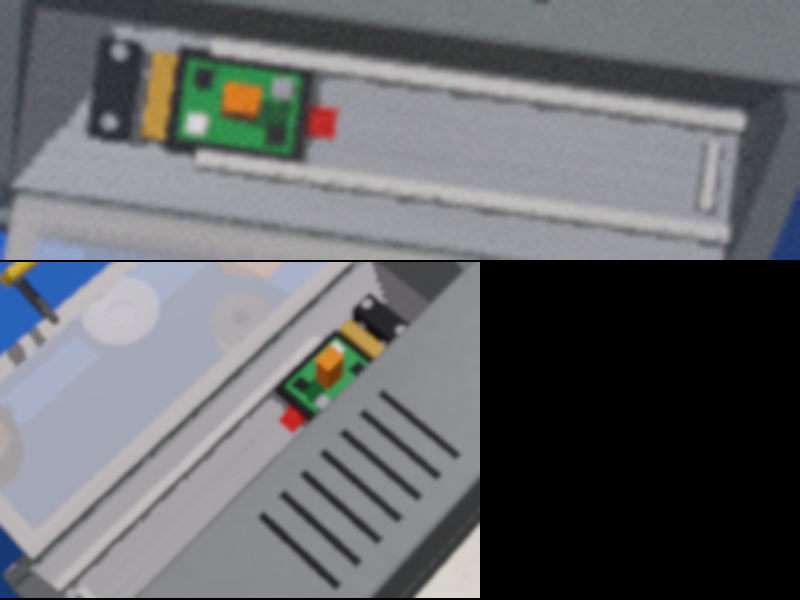

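The carrier is caught: the whole red catch is visible right behind its rear edge (top crop 322,122), and the brass block is pushed in about 4 mm. Re-gripping the bar.

Call:
send_rows([
  [[0.4,0.007,0.003,-0.15,0],[0.4,0.007,0.003,-0.3,0],[0.4,0.007,0.003,-0.4,0],[0.4,0.007,0.003,-0.44,0],[0.4,0.007,0.003,-0.475,0],[0.4,0.007,0.003,-0.475,0],[1,0.007,0.003,-0.475,0],[1,0.007,0.003,-0.475,0],[1,0.007,0.003,-0.475,0],[1,0.007,0.003,-0.475,0],[1,0.007,0.003,-0.475,0],[1,0.007,0.003,-0.475,0]],
])

```text
t: 21.32
tool_pos: [0.424, -0.0708, 0.1373]
orientation: [-2.359, -2.072, 0.003]
force: [-13.4, 1.3, 11.7]
opening: 0.0111
gripper_force: 20.0
```

```bash
python3 - <<'E'
import numpy as np
a=np.linspace(64.85,-40,61);y=np.radians(-7.4)
p=np.c_[-.172*np.sin(np.radians(a))*np.cos(y),-.172*np.sin(np.radians(a))*np.sin(y),.172*np.cos(np.radians(a))]/.2
for k in range(0,60,20): print([[1]+list(map(float,r))+[0] for r in np.round(p[k+1:k+21]-p[k],3)])
E
```

```text
[[1, 0.011, -0.001, 0.024, 0], [1, 0.024, -0.003, 0.047, 0], [1, 0.036, -0.005, 0.07, 0], [1, 0.05, -0.006, 0.092, 0], [1, 0.064, -0.008, 0.114, 0], [1, 0.079, -0.01, 0.136, 0], [1, 0.094, -0.012, 0.157, 0], [1, 0.11, -0.014, 0.177, 0], [1, 0.127, -0.017, 0.197, 0], [1, 0.144, -0.019, 0.217, 0], [1, 0.162, -0.021, 0.236, 0], [1, 0.181, -0.023, 0.254, 0], [1, 0.2, -0.026, 0.272, 0], [1, 0.219, -0.028, 0.29, 0], [1, 0.239, -0.031, 0.306, 0], [1, 0.26, -0.034, 0.322, 0], [1, 0.281, -0.037, 0.338, 0], [1, 0.303, -0.039, 0.353, 0], [1, 0.325, -0.042, 0.367, 0], [1, 0.347, -0.045, 0.38, 0]]
[[1, 0.023, -0.003, 0.013, 0], [1, 0.046, -0.006, 0.025, 0], [1, 0.069, -0.009, 0.036, 0], [1, 0.093, -0.012, 0.047, 0], [1, 0.117, -0.015, 0.056, 0], [1, 0.142, -0.018, 0.066, 0], [1, 0.166, -0.022, 0.074, 0], [1, 0.191, -0.025, 0.081, 0], [1, 0.216, -0.028, 0.088, 0], [1, 0.242, -0.031, 0.094, 0], [1, 0.267, -0.035, 0.1, 0], [1, 0.293, -0.038, 0.104, 0], [1, 0.318, -0.041, 0.108, 0], [1, 0.344, -0.045, 0.111, 0], [1, 0.37, -0.048, 0.113, 0], [1, 0.396, -0.051, 0.114, 0], [1, 0.422, -0.055, 0.114, 0], [1, 0.448, -0.058, 0.114, 0], [1, 0.474, -0.062, 0.113, 0], [1, 0.5, -0.065, 0.111, 0]]
[[1, 0.026, -0.003, -0.003, 0], [1, 0.052, -0.007, -0.006, 0], [1, 0.077, -0.01, -0.011, 0], [1, 0.103, -0.013, -0.016, 0], [1, 0.128, -0.017, -0.021, 0], [1, 0.153, -0.02, -0.028, 0], [1, 0.178, -0.023, -0.035, 0], [1, 0.203, -0.026, -0.044, 0], [1, 0.227, -0.03, -0.053, 0], [1, 0.252, -0.033, -0.062, 0], [1, 0.276, -0.036, -0.073, 0], [1, 0.299, -0.039, -0.084, 0], [1, 0.322, -0.042, -0.096, 0], [1, 0.345, -0.045, -0.108, 0], [1, 0.368, -0.048, -0.122, 0], [1, 0.39, -0.051, -0.135, 0], [1, 0.411, -0.053, -0.15, 0], [1, 0.432, -0.056, -0.165, 0], [1, 0.453, -0.059, -0.181, 0], [1, 0.473, -0.061, -0.198, 0]]
```

Call:
send_rows([
  [[1,0.008,-0.001,0.024,0],[1,0.02,-0.003,0.047,0],[1,0.032,-0.005,0.07,0],[1,0.046,-0.006,0.092,0],[1,0.06,-0.008,0.114,0],[1,0.075,-0.01,0.136,0],[1,0.09,-0.012,0.157,0],[1,0.107,-0.014,0.177,0],[1,0.124,-0.017,0.197,0],[1,0.142,-0.019,0.217,0],[1,0.16,-0.021,0.236,0],[1,0.18,-0.023,0.254,0],[1,0.199,-0.026,0.272,0],[1,0.218,-0.028,0.29,0],[1,0.238,-0.031,0.306,0],[1,0.259,-0.034,0.322,0],[1,0.28,-0.037,0.338,0],[1,0.302,-0.039,0.353,0],[1,0.324,-0.042,0.367,0],[1,0.346,-0.045,0.38,0]],
])

```text
t: 22.98
tool_pos: [0.4947, -0.0801, 0.2139]
orientation: [2.36, 2.072, 0.0]
force: [-4.5, 0.6, 3.2]
opening: 0.0116
gripper_force: 20.0
```

Call:
send_rows([
  [[1,0.023,-0.003,0.013,0],[1,0.046,-0.006,0.025,0],[1,0.069,-0.009,0.036,0],[1,0.093,-0.012,0.047,0],[1,0.117,-0.015,0.056,0],[1,0.142,-0.018,0.066,0],[1,0.166,-0.022,0.074,0],[1,0.191,-0.025,0.081,0],[1,0.216,-0.028,0.088,0],[1,0.242,-0.031,0.094,0],[1,0.267,-0.035,0.1,0],[1,0.293,-0.038,0.104,0],[1,0.318,-0.041,0.108,0],[1,0.344,-0.045,0.111,0],[1,0.37,-0.048,0.113,0],[1,0.396,-0.051,0.114,0],[1,0.422,-0.055,0.114,0],[1,0.448,-0.058,0.114,0],[1,0.474,-0.062,0.113,0],[1,0.5,-0.065,0.111,0]],
])

```text
t: 24.65
tool_pos: [0.5948, -0.0929, 0.2342]
orientation: [2.361, 2.073, 0.0]
force: [-0.9, -2.7, 0.2]
opening: 0.0111
gripper_force: 20.0
```

Call:
send_rows([
  [[1,0.026,-0.003,-0.003,0],[1,0.052,-0.007,-0.006,0],[1,0.077,-0.01,-0.011,0],[1,0.103,-0.013,-0.016,0],[1,0.128,-0.017,-0.021,0],[1,0.153,-0.02,-0.028,0],[1,0.178,-0.023,-0.035,0],[1,0.203,-0.026,-0.044,0],[1,0.227,-0.03,-0.053,0],[1,0.252,-0.033,-0.062,0],[1,0.276,-0.036,-0.073,0],[1,0.299,-0.039,-0.084,0],[1,0.322,-0.042,-0.096,0],[1,0.345,-0.045,-0.108,0],[1,0.368,-0.048,-0.122,0],[1,0.39,-0.051,-0.135,0],[1,0.405,-0.053,-0.147,0],[1,0.42,-0.054,-0.157,0],[1,0.43,-0.055,-0.166,0],[1,0.438,-0.056,-0.172,0]],
])

```text
t: 26.32
tool_pos: [0.6822, -0.1042, 0.1997]
orientation: [2.36, 2.073, 0.0]
force: [-0.3, -1.1, 1.7]
opening: 0.011
gripper_force: 20.0
```

Call:
send_rows([
  [[1,0.007,-0.001,-0.006,0],[1,0.014,-0.002,-0.012,0],[1,0.02,-0.003,-0.018,0],[1,0.026,-0.003,-0.023,0],[1,0.03,-0.004,-0.027,0],[1,0.03,-0.004,-0.027,0]],
])

```text
t: 26.82
tool_pos: [0.6881, -0.1049, 0.1944]
orientation: [2.36, 2.073, 0.0]
force: [0.1, -2.4, 1.1]
opening: 0.0111
gripper_force: 20.0
```

Call:
send_rows([
  [[1,0.005,-0.001,-0.004,0],[1,0.01,-0.001,-0.009,0],[1,0.015,-0.002,-0.013,0],[1,0.015,-0.002,-0.013,0]],
])

```text
t: 27.15
tool_pos: [0.6892, -0.1051, 0.1935]
orientation: [-2.359, -2.071, 0.004]
force: [-14.2, 0.2, 14.8]
opening: 0.0112
gripper_force: 20.0
```

Stop reached, so the flap is shut. I'll relax, open partly, then lift off.

Call:
send_rows([
  [[1,-0.008,0.001,0.007,0],[1,-0.008,0.001,0.007,0],[0.4,-0.008,0.001,0.007,0],[0.4,-0.008,0.001,0.007,0],[0.4,-0.008,0.001,0.007,0],[0.4,-0.008,0.001,0.007,0],[0.4,-0.008,0.001,0.007,0],[0.4,-0.008,0.001,0.007,0],[0.4,-0.008,0.001,0.1,0],[0.4,-0.008,0.001,0.3,0],[0.4,-0.008,0.001,0.5,0],[0.4,-0.008,0.001,0.5,0]],
])

```text
t: 28.15
tool_pos: [0.6922, -0.1056, 0.3028]
orientation: [2.352, 2.066, 0.013]
force: [1.5, 0.9, 2.2]
opening: 0.0279
gripper_force: 0.0
```

Call:
send_rows([
  [[0.4,-0.8,0.8,0,0],[0.4,-0.8,0.8,0,0],[0.4,-0.8,0.8,0,0],[0.4,-0.8,0.8,0,0],[0.4,-0.8,0.8,0,0],[0.4,-0.8,0.8,0,0],[0.4,-0.8,0.8,0,0],[0.4,-0.8,0.8,0,0]],
])

```text
t: 28.82
tool_pos: [0.5291, 0.0557, 0.2924]
orientation: [2.358, 2.074, 0.002]
force: [0.1, -0.7, 0.1]
opening: 0.028
gripper_force: 0.0
```

Call:
send_rows([
  [[0.4,-0.4,0.9,0,0],[0.4,-0.4,0.9,0,0],[0.4,-0.4,0.9,0,0],[0.4,-0.4,0.9,0,0],[0.4,-0.4,0.9,0,0],[0.4,-0.4,0.9,0,0],[0.4,-0.4,0.9,0,0],[0.4,-0.4,0.9,0,0]],
])

```text
t: 29.48
tool_pos: [0.4503, 0.2341, 0.2917]
orientation: [2.361, 2.072, -0.001]
force: [-1.0, 0.1, 0.3]
opening: 0.0278
gripper_force: 0.0
```

```bash
python3 - <<'E'
from h import *
im,d,K,E,c=grab("top"); cv2.imwrite("pics/top9.png",im)
hsv=cv2.cvtColor(im,cv2.COLOR_BGR2HSV);m=cv2.inRange(hsv,(20,150,100),(35,255,255));m[:150]=0;m[210:]=0;m[:,:300]=0;m[:,440:]=0
print(cv2.minAreaRect(cv2.findNonZero(m)),np.median(pts(d,K,E)[m>0],0))
s=telemetry.read_state();print(s["tool_pos"],s["force"],s["t"])
E
```

```text
((380.0199890136719, 175.3599853515625), (67.17513275146484, 6.3639607429504395), 8.130102157592773) [ 0.68944373 -0.10182155  0.20091078]
[0.45034424 0.23374296 0.29163033] [ 0.52109132 -0.31600155  0.04140263] 29.5333
```

View pics/top9.png

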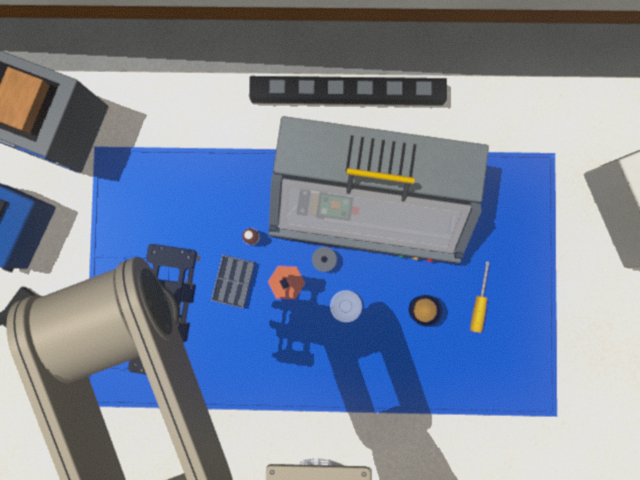

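The bar is back at its shut position (380,175), the carrier sits at the station (335,206) with the red catch behind it at (354,211), and the bystanders haven't moved.

```bash
python3 -c "
from plant import order
print(order.close_job())"
```

```text
the job is handed in; nothing more can be done
None
```

The job is handed in at about 29.5 s of the 67 s allowed: the carrier is pressed on the contact block with the red catch up behind it, the flap is fully shut, and nothing else on the bench moved; no verdict came back.

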